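Rock the truffle sorter's see-saw gate over and feed the other chute

ROBOT

A 6-joint arm with a two-finger parallel gripper is mounted at the origin on a cart in front of the work surface, level with it; the furniture and walls round the work are solid. World frame = base frame: x ahead of the robot, y to its left, z up, the work surface at z = 0. Lengths are in m, angles in rad, forces in N, time in s.
With the tool pointing down it reaches from about 0.35 to 0.975 m from the base axis. Payload 4.9 kg.
Tool frame: the origin (TCP) lies on the centre line of the jaws, within the pads' length; the fingertips stand 14 mm ahead of it and the grasp point (between the pads) lies 5 mm behind it; x points along the fingers, z is the direction in which the jaws open and shut, and the axes are right-handed (so a half turn about x gives the same grasp; the last joint's range is limited). The gripper opens to 85 mm and grips with 20 to 120 N. Pads are 22 mm wide; open, the fingers measure 114 mm over their backs; the gripper's body (76 mm by 85 mm) begins 54 mm behind the grasp point. The pads swing forward as they close: fully open they stand 13 mm farther back than shut.
Start: joints at [1.203, 0.053, 1.613, -0, 1.476, -0.119], TCP at [0.154, 0.606, 0.245] pointing down, gripper open.
Joint ranges: [-3.01, 3.01], [-1.01, 2.22], [0.06, 2.58], [-1.02, 4.17], [0.09, 2.62], [-3.14, 3.14]. Speed limits (rad/s): [2.57, 2.57, 3.14, 3.14, 3.14, 3.14].

INTERFACE

Orientations are given as a rotation vector (axis times angle).
In Python, from station import ctrl gives the robot as it stands.
- The arm moves only by the tool move_arm, never from a script. Its argument "increments" is a list that holds one entry, the list of rows, each a list of 4 numbers: the shift along the tool's x, y, z in units of 25 cm (1.0 is 25 cm), then the turn about the tool's x in units of 90 degrees (1.0 is 90 degrees). A call has 1 to 20 rows; each row shifts and turns the commanded pose from where the row before left it, along the tool's axes as they then stand; what a row does not reach is not made up. A row lasts 1/12 s, in which the tool goes at most 41.7 mm and 7.16 degrees, less where a joint would pass 70% of its speed; a pose out of reach is approached as far as the arm can. A call with a number of a shift or a turn outside -1 to 1 is refused whole. A call with a gripper value outside its range is refused whole. "gripper" is the closure, from 0 (fully open) to 1 (shut), set as the call begins (left out, the last holds). The fingers move at their own pace and stop on an object; "squeeze" is the grip in N (left out, the last holds). Time passes only in rows, so rows that do not move let the fingers close. It gives the time, the measured TCP pose, the force and the opening at its end, in the units of the state.
- ctrl.get_obs(): the state, without advancing time (a new reading comes with each control period).
- ctrl.get_image(name): name is "scene" or "side" or "wrist"; returns a dict with "pixels" (384x512x3 uint8, red, green, blue), "depth" (384x512 float32, m along the optical axis (not along the pixel's ray), 0 where there is no reading), "K" (3x3 intrinsics, pixels), "extrinsics" (4x4, takes a point from camera to world coordinates); the wrist camera has in their place "tool_from_camera" (4x4, takes a point from camera to tool coordinates, whose origin is the TCP and whose axes are the tool frame's). Camera axes: x right, y up, looking along -z (the intrinsics and any distortion apply to the point x, -y, -z); pixel columns grow to the right and rows downward; lengths in m; the calibration is good to about 2 mm. A picture is of the moment at which its call begins: read the wrist's pose just before it.
- ctrl.finish_job(): hands the job in, once; it reports no verdict.
Trained networks look in the newest picture that a camera, given by its name, has taken for a name from the list of things; names that differ only in an ending like _2 or _b are one class to them, and where a whole thing is asked for, a point or a joint stands for the part that bears it (a point fixed in the world has none). Each returns a list of dicts, best first, with "score" (0 to 1); they miss things now and then, are a little off and sometimes report something else, mostly with a low value. They report only what shows in the picture. A call takes as long as a camera call.
- ctrl.trace(camera, target): "region" (384x512 bool, what is visible of it) and "pixel" ([row, column] in pixels, amid what is visible of it).
The state is a dict: "t": time; "q": joint angles; "dq": joint speeds; "effort": joint torques, N m; "tool_pos": TCP position; "tool_rot": TCP orientation; "contact_force": force on the tool from outside, world axes, zero at the start; "wrist_torque": the same for the moment, N m; "opening": finger opening in m.
Only numpy, scipy, OpenCV 4.12 (cv2) and the standard library are available. Lean on these libraries where they do the work, as an engineer would, in place of code of your own. Each camera call takes 0.05 s, during which the arm holds its last target. There are 200 camera calls.

TASK

The see-saw gate of the truffle sorter now leans to the right-hand chute. With a fingertip, press down the raised left end of the gate until it rocks over its pivot and leans fully to the left; then press the release key beside the feed ramp all the way down, so that all three waiting chocolate truffles roll down the left chute into the left pan. Work by pressing only: do not touch or pick up the truffles, let none go anywhere else, and leave the small things standing around the sorter where they are.

Things in the scene. Friction and masses are not known exactly. Their poses are not given: they have to be found in the camera images.
- sorter: Metal truffle sorter, 545 mm wide (y), fixed to the table. Origin on the table (z = 0) below the gate's pivot; x points away from the robot (yaw up to 0.22 rad), y left. The feed ramp (y = 0, walls 41 mm apart overall, tops up to 196 mm high) comes toward the robot from x = +140 to +18 mm and ends above the middle of the gate. A chute leads from each gate end into a pan (left +y, right -y).
- gate (a joint): See-saw gate: white trough, 54 mm wide, 166 mm long along sorter y, pivot along sorter x 120 mm above the table. Rad: -0.3 leans fully right (left end up), +0.3 fully left. A steel weight (top 67 mm above the pivot, toward the robot) keeps it on the side it leans to; pushed past about +0.1 it falls to the other stop by itself. Needs about 1 N at a pad.
- left_pad (a point): Centre of the top face of the gate's left thumb pad, a flat ribbed white pad 36 x 36 mm and 6 mm thick, on the side of the gate that faces the robot, 58 mm toward the robot and 66 mm left of the pivot. About 166 mm above the table when raised, about 127 mm when the gate leans fully left; it moves with the gate. Press it downward.
- right_pad (a point): The same point of the right thumb pad, 66 mm to the right of the pivot (the low one at the start).
- key (a joint): Release key: sliding value in m, 0 = up (its blade stands 19 mm above the ramp's floor and holds the truffles back), 0.022 = fully down against its stop (blade below the floor, the way is free). It is pressed straight down with about 3 N and stays where it is left.
- key_top (a point): Centre of the top face of the release key, a white round pad 36 mm in diameter, about 200 mm above the table at the start (178 mm when down), 75 mm to the right (-y) of the middle of the ramp and 45 mm beyond the pivot; it moves with the key.
- left_pan (a point): Centre of the inner floor (3 mm above the table) of the left pan, open box 110 mm (sorter x) by 96 mm (sorter y), walls 3 mm thick and 50 mm high, the outer one 82 mm.
- right_pan (a point): The same point of the right pan, of equal size.
- truffle_0: Round chocolate truffle, ball 28 mm in diameter, 18 g, origin at its centre; the first in the row waiting on the ramp behind the blade.
- truffle_1: Round chocolate truffle, ball 28 mm in diameter, 18 g, origin at its centre; the second in the row waiting on the ramp behind the blade.
- truffle_2: Round chocolate truffle, ball 28 mm in diameter, 18 g, origin at its centre; the last in the row waiting on the ramp behind the blade.
- cutter_small: Loose steel ring cutter, 52 mm wide, 34 mm high, standing on the table on the robot's side of the sorter; origin at the centre of its underside. Leave alone.
- nozzle_0: Loose steel piping nozzle, cone 27 mm wide, 40 mm high, standing on the table on the robot's side of the sorter; origin at the centre of its underside. Leave alone.
- shaker_a: Loose spice shaker with black cap, 45 mm wide, 105 mm high, standing behind the right pan; origin at the centre of its underside. Leave alone.
- timer: Loose white wind-up kitchen timer, 62 mm wide, 42 mm high, behind the left pan; origin at the centre of its underside. Leave alone.

How it is judged:
On the way, in this order (a step that is already met when the one before it is completed fails the run):
1. the gate has rocked over to the left (joint gate above 0.25) with the key still up (value of joint gate above 0.25 rad and value of joint key below 0.006 m), for 0.2 s.
2. the release key is down (joint key above 0.018) (value of joint key above 0.018 m and value of joint gate above 0.25 rad), for 0.1 s.
At the end, for the whole second after the job is handed in: All three truffles lie at rest (under 0.05 m/s) inside the left pan, the gate leans fully left (above 0.25 rad) and the release key is down (above 18 mm) (all of step 2 and x of truffle_0 in the frame of left_pan between -0.055 and 0.055 m and y of truffle_0 in the frame of left_pan between -0.048 and 0.048 m and z of truffle_0 in the frame of left_pan between -0.005 and 0.05 m and x of truffle_1 in the frame of left_pan between -0.055 and 0.055 m and y of truffle_1 in the frame of left_pan between -0.048 and 0.048 m and z of truffle_1 in the frame of left_pan between -0.005 and 0.05 m and x of truffle_2 in the frame of left_pan between -0.055 and 0.055 m and y of truffle_2 in the frame of left_pan between -0.048 and 0.048 m and z of truffle_2 in the frame of left_pan between -0.005 and 0.05 m and linear speed of each of truffle_0, truffle_1, truffle_2 below 0.05 m/s); the robot touches nothing.
It fails at once if the robot touches a truffle (contact force between any of truffle_0, truffle_1, truffle_2 and the arm above 0.2 N or contact force between any of truffle_0, truffle_1, truffle_2 and the fingers above 0.2 N).
It fails at once if a truffle lies in the right pan, is lifted above the ramp or falls on the table outside the pans ((x of truffle_0 in the frame of right_pan between -0.055 and 0.055 m and y of truffle_0 in the frame of right_pan between -0.048 and 0.048 m and z of truffle_0 in the frame of right_pan between -0.005 and 0.05 m) or (x of truffle_1 in the frame of right_pan between -0.055 and 0.055 m and y of truffle_1 in the frame of right_pan between -0.048 and 0.048 m and z of truffle_1 in the frame of right_pan between -0.005 and 0.05 m) or (x of truffle_2 in the frame of right_pan between -0.055 and 0.055 m and y of truffle_2 in the frame of right_pan between -0.048 and 0.048 m and z of truffle_2 in the frame of right_pan between -0.005 and 0.05 m) or z of any of truffle_0, truffle_1, truffle_2 in the frame of sorter above 0.22 m or (height (world z) of truffle_0 below 0.03 m and not (x of truffle_0 in the frame of left_pan between -0.055 and 0.055 m and y of truffle_0 in the frame of left_pan between -0.048 and 0.048 m and z of truffle_0 in the frame of left_pan between -0.005 and 0.05 m)) or (height (world z) of truffle_1 below 0.03 m and not (x of truffle_1 in the frame of left_pan between -0.055 and 0.055 m and y of truffle_1 in the frame of left_pan between -0.048 and 0.048 m and z of truffle_1 in the frame of left_pan between -0.005 and 0.05 m)) or (height (world z) of truffle_2 below 0.03 m and not (x of truffle_2 in the frame of left_pan between -0.055 and 0.055 m and y of truffle_2 in the frame of left_pan between -0.048 and 0.048 m and z of truffle_2 in the frame of left_pan between -0.005 and 0.05 m))).
It fails at once if a thing standing around is moved by more than 15 mm or lifted (distance of any of cutter_small, nozzle_0, shaker_a, timer from where it was at the start of the episode above 0.015 m).
It also fails if it takes over 35 s, if anything falls off the work surface, if the arm or the gripper's body presses on something with over 40 N, if the wrist force passes 120 N, or if a joint passes its speed limit or range.

## Working session

There is one attempt and no reset: what is moved stays moved. The work goes in short steps, Python scripts to look and compute and a tool call to move; the robot and the scene stay as the last step left them, time stands still between calls to the robot, and variables do not carry over. Pictures are saved under pics/ and viewed, about 8 in all and at most 12, crops included, and the job is handed in when it is done.

Besides the shell and the picture viewer there is one more tool, called after ">>>" in YAML: its name, and indented under it one key for each argument. move_arm: Moves the arm, as the interface text tells. Shifts and turns lie within -1 to 1; 1 stands for 25 cm of shift or 90 degrees of turn. Its arguments: {"type":"object","properties":{"increments":{"type":"array","items":{"type":"array","items":{"type":"array","items":{"type":"number","minimum":-1,"maximum":1}}}},"gripper":{"type":"number"},"squeeze":{"type":"number"}},"required":["increments"]}

```bash
mkdir -p pics; cat > h.py <<'E'
import numpy as np, cv2
from station import ctrl
from scipy.spatial.transform import Rotation as R
def cloud(im):
    d=im["depth"]; K=im["K"]; v,u=np.mgrid[:384,:512]
    p=np.stack([(u-K[0,2])/K[0,0]*d,-(v-K[1,2])/K[1,1]*d,-d,np.ones_like(d)],-1)
    return (p@np.array(im["extrinsics"]).T)[...,:3]
E
python3 - <<'E'
from h import *
o=ctrl.get_obs(); print({k:np.round(o[k],3) for k in("t","tool_pos","tool_rot","contact_force","opening")}); print(R.from_rotvec(o["tool_rot"]).as_matrix().round(3))
ims=[]
for c in("scene","side"):
    im=ctrl.get_image(c); P=cloud(im); ims.append(im["pixels"])
    np.savez(c+".npz",P=P,d=im["depth"],pix=im["pixels"])
    for t in("left_pad","right_pad","key_top","truffle_0","cutter_small","nozzle_0","shaker_a","timer"):
        for r in ctrl.trace(c,t)[:3]:
            m=r["region"]&(im["depth"]>0)
            print(c,t,round(r["score"],2),np.round(r["pixel"]),m.sum(),np.median(P[m],0).round(3) if m.any() else "", P[m].min(0).round(3) if m.any() else "",P[m].max(0).round(3) if m.any() else "")
    cv2.imwrite(f"pics/{c}.png",im["pixels"][...,::-1])
E
```

```text
{'t': np.float64(0.0), 'tool_pos': array([0.154, 0.605, 0.244]), 'tool_rot': array([-1.025,  1.319,  1.023]), 'contact_force': array([-0.129,  0.664,  0.848]), 'opening': np.float64(0.085)}
[[-0.001 -0.969  0.246]
 [-0.002  0.246  0.969]
 [-1.     0.    -0.002]]
scene left_pad 0.72 [203. 238.] 1663 [0.521 0.054 0.139] [ 0.469 -0.015 -0.001] [0.725 0.282 0.186]
scene left_pad 0.24 [220. 249.] 10078 [0.545 0.048 0.063] [ 0.469 -0.199 -0.002] [0.756 0.392 0.202]
scene right_pad 0.61 [202. 237.] 1728 [0.521 0.057 0.138] [ 0.469 -0.015 -0.003] [0.725 0.282 0.186]
scene key_top 0.83 [183. 269.] 296 [0.59  0.003 0.173] [ 0.573 -0.018 -0.003] [0.843 0.11  0.202]
scene truffle_0 0.66 [202. 241.] 1687 [0.521 0.055 0.138] [ 0.469 -0.015 -0.001] [0.725 0.282 0.186]
scene truffle_0 0.49 [162. 260.] 41 [0.658 0.071 0.188] [0.649 0.064 0.182] [0.667 0.081 0.194]
scene cutter_small 0.6 [288. 244.] 380 [ 0.402 -0.047  0.018] [ 0.372 -0.074 -0.002] [ 0.425 -0.022  0.036]
scene cutter_small 0.5 [219. 249.] 10416 [0.546 0.05  0.062] [ 0.469 -0.199 -0.003] [0.871 0.437 0.202]
scene cutter_small 0.49 [230
[... 1344 characters left out ...]
.194]
side cutter_small 0.63 [229. 325.] 315 [ 0.397 -0.039  0.02 ] [ 0.372 -0.126 -0.001] [ 0.422 -0.018  0.037]
side cutter_small 0.59 [256. 328.] 105 [0.402 0.09  0.021] [0.39  0.074 0.004] [0.412 0.098 0.041]
side nozzle_0 0.54 [255. 326.] 109 [0.402 0.09  0.018] [0.39  0.074 0.001] [0.414 0.099 0.041]
side nozzle_0 0.5 [257. 263.] 8919 [0.56  0.122 0.051] [ 0.47  -0.354 -0.002] [0.759 0.35  0.203]
side shaker_a 0.48 [185. 237.] 174 [ 0.664 -0.143  0.099] [ 0.647 -0.174  0.073] [ 0.688 -0.13   0.109]
side timer 0.91 [304. 213.] 736 [0.655 0.301 0.039] [ 0.628  0.221 -0.002] [0.691 0.318 0.046]
side timer 0.24 [257. 265.] 8716 [0.56  0.121 0.05 ] [ 0.472 -0.354 -0.001] [0.715 0.35  0.203]
```

```bash
python3 - <<'E'
from h import *
for c in("scene","side"):
    z=np.load(c+".npz"); P=z["P"]; z_=P[...,2]
    # key top, high-level points; left pad
    m=(z_>.195)&(P[...,0]<.63)&(P[...,0]>.55)&(P[...,1]<.03)&(P[...,1]>-.05); print(c,"key",m.sum(),P[m].mean(0).round(4),P[m].min(0).round(3),P[m].max(0).round(3))
    m=(P[...,0]>.44)&(P[...,0]<.56)&(P[...,1]>.07)&(P[...,1]<.2)&(z_>.14)&(z_<.2)
    n=np.c_[np.argwhere(m),P[m]*1000].astype(int); print(m.sum(),n[:,2:].min(0),n[:,2:].max(0))
a=cv2.imread("pics/scene.png")[130:290,130:400]; cv2.imwrite("pics/a.png",cv2.resize(a,None,fx=2.9,fy=2.9,interpolation=2))
a=cv2.imread("pics/side.png")[140:340,160:380]; cv2.imwrite("pics/b.png",cv2.resize(a,None,fx=2.9,fy=2.9,interpolation=2))
E
```

```text
scene key 129 [ 0.5902 -0.002   0.1997] [ 0.573 -0.018  0.195] [0.61  0.015 0.202]
487 [468  70 140] [559 150 182]
side key 90 [0.5901 0.0056 0.2001] [ 0.573 -0.013  0.195] [0.607 0.023 0.203]
280 [469  70 140] [559 154 183]
```

View pics/a.png

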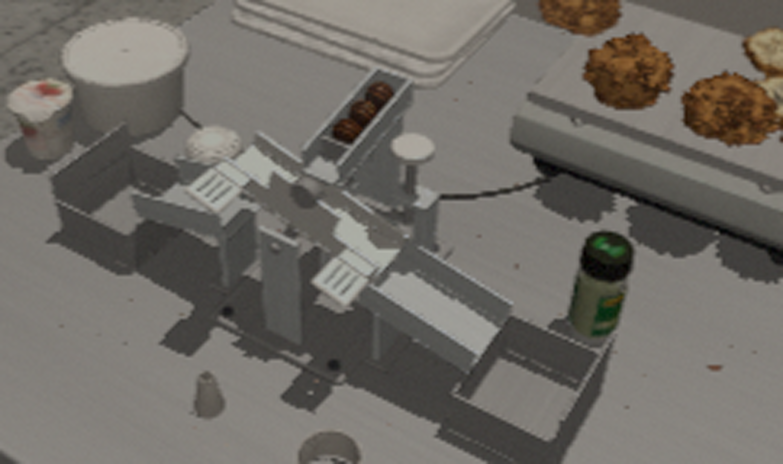

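View pics/b.png

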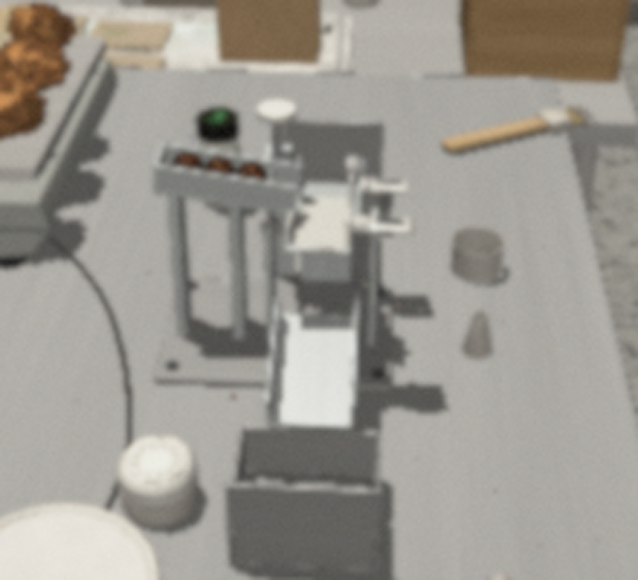

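The scene crop shows the left pad raised at about (row 195, col 203) and the key cap at (181, 272). The three truffles are on the ramp. The side crop shows the pads at about (204–217, 292).

```bash
python3 - <<'E'
from h import *
for c,(r0,r1,c0,c1) in dict(scene=(184,206,194,216),side=(200,224,280,304)).items():
    z=np.load(c+".npz"); P=z["P"]; 
    print(c)
    for r in range(r0,r1,2):
        print(r,[tuple((P[r,k]*1000).astype(int)) for k in range(c0,c1,3)])
# yaw from the ramp/truffles and pan walls: high points
z=np.load("scene.npz");P=z["P"];x=z["pix"].astype(int)
for c in("scene","side"):
    z=np.load(c+".npz");P=z["P"]
    b=(P[...,2]>.185)&(P[...,0]>.56)&(P[...,0]<.75)&(P[...,1]>.04)&(P[...,1]<.14)
    q=P[b][:,:2]; print(c,len(q),cv2.fitLine(q.astype(np.float32),cv2.DIST_HUBER,0,.01,.01).ravel().round(3), q.min(0).round(3),q.max(0).round(3))
    b=(P[...,2]>.075)&(P[...,2]<.09)&(P[...,0]<.66)&(P[...,0]>.4)&(abs(P[...,1]-.05)>.2)
    q=P[b]; 
    for s in(q[q[:,1]>.05],q[q[:,1]<.05]): print(len(s),s.mean(0).round(3) if len(s) else "",cv2.fitLine(s[:,:2].astype(np.float32),cv2.DIST_HUBER,0,.01,.01).ravel().round(3) if len(s)>5 else "")
E
```

```text
scene
184 [(np.int64(660), np.int64(326), np.int64(0)), (np.int64(630), np.int64(284), np.int64(38)), (np.int64(635), np.int64(276), np.int64(39)), (np.int64(638), np.int64(267), np.int64(40)), (np.int64(645), np.int64(260), np.int64(38)), (np.int64(650), np.int64(253), np.int64(39)), (np.int64(546), np.int64(150), np.int64(152)), (np.int64(551), np.int64(144), np.int64(151))]
186 [(np.int64(576), np.int64(244), np.int64(83)), (np.int64(575), np.int64(232), np.int64(89)), (np.int64(576), np.int64(221), np.int64(93)), (np.int64(638), np.int64(267), np.int64(32)), (np.int64(514), np.int64(142), np.int64(170)), (np.int64(519), np.int64(137), np.int64(168)), (np.int64(538), np.int64(143), np.int64(153)), (np.int64(545), np.int64(139), np.int64(150))]
188 [(np.int64(577), np.int64(246), np.int64(75)), (np.int64(576), np.int64(234), np.int64(81)), (np.int64(576), np.int64(222), np.int64(86)), (np.int64(503), np.int64(142), np.int64(170)), (np.int64(510), np.int64(138), np.int64(168)), (np.int64(513), np.int64(132), np.int64(168)), (np.int64(518), np.int64(126), np.int64(168)), (np.int64(53
[... 7209 characters left out ...]
int64(518), np.int64(148), np.int64(162)), (np.int64(517), np.int64(-92), np.int64(1)), (np.int64(508), np.int64(-87), np.int64(4)), (np.int64(498), np.int64(93), np.int64(126)), (np.int64(490), np.int64(-95), np.int64(0)), (np.int64(481), np.int64(-94), np.int64(1)), (np.int64(471), np.int64(-98), np.int64(0)), (np.int64(462), np.int64(-94), np.int64(2))]
scene 167 [0.999 0.054 0.662 0.073] [0.606 0.054] [0.689 0.095]
275 [0.609 0.398 0.081] [0.59  0.808 0.612 0.396]
117 [ 0.589 -0.184  0.081] [ 0.974  0.226  0.585 -0.185]
side 182 [0.99  0.142 0.649 0.08 ] [0.601 0.056] [0.686 0.1  ]
1029 [0.622 0.424 0.081] [0.555 0.832 0.636 0.446]
225 [ 0.562 -1.02   0.081] [ 0.004  1.     0.562 -1.215]
```

>>> move_arm:
  increments:
    - [[0,-0.097,-0.082,0],[0,-0.097,-0.082,0],[0,-0.097,-0.082,0],[0,-0.097,-0.082,0],[0,-0.097,-0.082,0],[0,-0.097,-0.082,0],[0,-0.097,-0.082,0],[0,-0.097,-0.082,0],[0,-0.097,-0.082,0],[0,-0.097,-0.082,0],[0,-0.097,-0.082,0],[0,-0.097,-0.082,0],[0,-0.097,-0.082,0],[0,-0.097,-0.082,0],[0,-0.097,-0.082,0],[0,-0.097,-0.082,0],[0,-0.097,-0.082,0],[0,-0.097,-0.082,0],[0,0,0,0],[0,0,0,0]]
  gripper: 1

```text
t: 2.57
tool_pos: [0.4866, 0.1395, 0.2453]
tool_rot: [-1.021, 1.318, 1.022]
contact_force: [-0.7, 0.7, -0.4]
opening: -0.0002
```

```bash
python3 - <<'E'
from h import *
a=[]
for c,(r,k) in dict(scene=(110,140),side=(120,200)).items():
    im=ctrl.get_image(c); a.append(cv2.resize(im["pixels"][r:r+130,k:k+130,::-1],(400,400),interpolation=2))
cv2.imwrite("pics/c.png",np.hstack(a))
E
```

```text
(no output)
```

View pics/c.png

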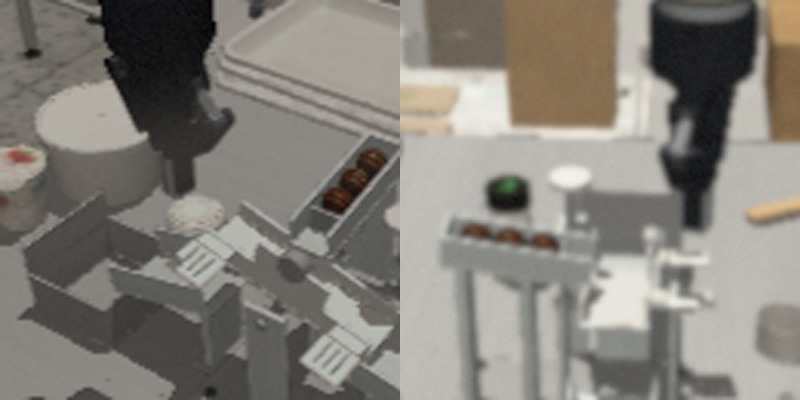

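```bash
python3 - <<'E'
from h import *
def proj(im,p):
    q=np.linalg.inv(im["extrinsics"])@np.r_[p,1]; K=im["K"]; return (K[0,2]+K[0,0]*q[0]/-q[2]).round(1),(K[1,2]+K[1,1]*-q[1]/-q[2]).round(1)
for c in("scene","side"):
    im=ctrl.get_image(c)
    for p in([.4866,.1395,.231],[.4866,.1395,.166],[.487,.132,.166],[.59,.002,.2]): print(c,p,"col,row",proj(im,p))
    P=cloud(im); m=(P[...,2]>.222)&(P[...,2]<.24)&(abs(P[...,0]-.487)<.05)&(abs(P[...,1]-.14)<.05); print(m.sum(),P[m].min(0).round(3),P[m].max(0).round(3),np.argwhere(m).mean(0).round())
    m=(P[...,2]>.20)&(abs(P[...,0]-.487)<.05)&(abs(P[...,1]-.14)<.05); print("tip z",P[m][:,2].min().round(4))
E
```

```text
scene [0.4866, 0.1395, 0.231] col,row (np.float64(197.3), np.float64(172.1))
scene [0.4866, 0.1395, 0.166] col,row (np.float64(199.8), np.float64(193.6))
scene [0.487, 0.132, 0.166] col,row (np.float64(202.3), np.float64(194.7))
scene [0.59, 0.002, 0.2] col,row (np.float64(270.6), np.float64(180.2))
19 [0.473 0.128 0.231] [0.495 0.145 0.24 ] [172. 197.]
tip z 0.2313
side [0.4866, 0.1395, 0.231] col,row (np.float64(294.8), np.float64(195.1))
side [0.4866, 0.1395, 0.166] col,row (np.float64(293.9), np.float64(219.0))
side [0.487, 0.132, 0.166] col,row (np.float64(293.8), np.float64(217.2))
side [0.59, 0.002, 0.2] col,row (np.float64(255.3), np.float64(177.7))
21 [0.473 0.14  0.232] [0.495 0.151 0.24 ] [195. 297.]
tip z 0.2317
```

>>> move_arm:
  increments:
    - [[0.04,0,0,0],[0.04,0,0,0],[0.04,0,0,0],[0.04,0,0,0],[0.03,0,0,0],[0.03,0,0,0],[0.02,0,0,0],[0.02,0,0,0],[0.012,0,0,0],[0.012,0,0,0],[0.012,0,0,0],[0.012,0,0,0],[0.012,0,0,0],[0.012,0,0,0],[0,0,0,0]]

```text
t: 4.02
tool_pos: [0.4856, 0.1405, 0.1614]
tool_rot: [-1.024, 1.318, 1.025]
contact_force: [-0.7, -0.1, 0.0]
opening: -0.0
```

>>> move_arm:
  increments:
    - [[0.01,0,0,0],[0.01,0,0,0],[0.01,0,0,0],[0.01,0,0,0],[0.01,0,0,0],[0.006,0,0,0],[0,0,0,0]]

```text
t: 4.6
tool_pos: [0.4858, 0.1406, 0.1478]
tool_rot: [-1.024, 1.317, 1.024]
contact_force: [0.1, -0.4, -0.7]
opening: -0.0
```

```bash
python3 - <<'E'
from h import *
a=[]
for c,(r,k) in dict(scene=(130,170),side=(150,220)).items():
    im=ctrl.get_image(c); a.append(cv2.resize(im["pixels"][r:r+110,k:k+110,::-1],(400,400),interpolation=2))
cv2.imwrite("pics/d.png",np.hstack(a))
E
```

```text
(no output)
```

View pics/d.png

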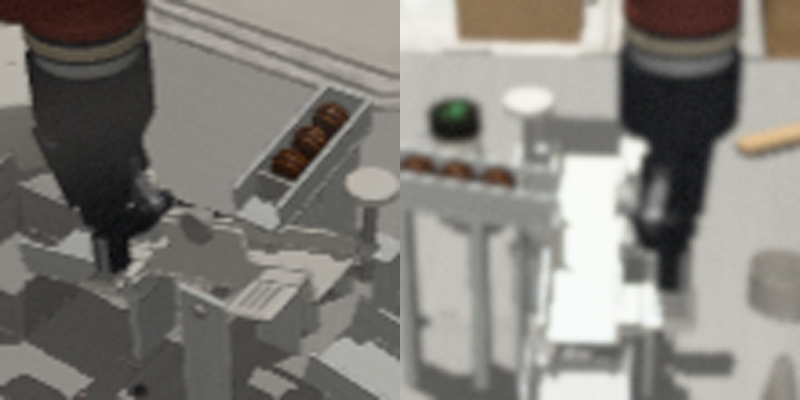

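>>> move_arm:
  increments:
    - [[-0.04,0,0,0],[-0.08,0,0,0],[-0.1,0,0,0],[-0.1,0,0,0],[-0.1,0,0,0],[0,-0.09,-0.072,0],[0,-0.09,-0.072,0],[0,-0.09,-0.072,0],[0,-0.09,-0.072,0],[0,-0.09,-0.072,0],[0,-0.09,-0.074,0],[0,0,0,0],[0,0,0,0]]

```text
t: 5.78
tool_pos: [0.5908, 0.0011, 0.254]
tool_rot: [-1.022, 1.317, 1.022]
contact_force: [-0.9, 0.6, 0.6]
opening: -0.0001
```

```bash
python3 - <<'E'
from h import *
a=[]
for c,(r,k) in dict(scene=(130,180),side=(140,210)).items():
    im=ctrl.get_image(c); P=cloud(im); a.append(cv2.resize(im["pixels"][r:r+120,k:k+120,::-1],(400,400),interpolation=2))
    m=(abs(P[...,0]-.483)<.012)&(P[...,2]>.1)
    for y in(.148,.022): n=m&(abs(P[...,1]-y)<.012); print(c,y,n.sum(),np.median(P[n],0).round(3) if n.any() else "")
cv2.imwrite("pics/e.png",np.hstack(a))
E
```

```text
scene 0.148 53 [0.481 0.147 0.127]
scene 0.022 69 [0.48  0.02  0.166]
side 0.148 93 [0.485 0.149 0.127]
side 0.022 82 [0.48  0.024 0.167]
```

View pics/e.png

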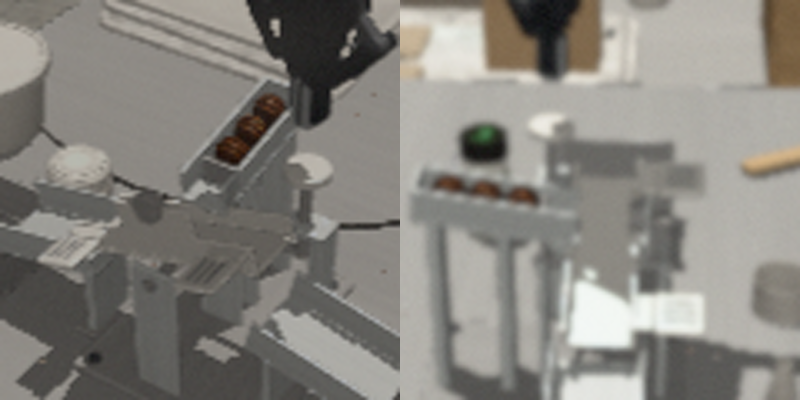

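The gate leans fully left: the left pad is at z 0.127 and the right one at 0.166. Next is the key.

>>> move_arm:
  increments:
    - [[0.05,0,0,0],[0.05,0,0,0],[0.03,0,0,0],[0.02,0,0,0],[0.012,0,0,0],[0.012,0,0,0],[0.012,0,0,0],[0.012,0,0,0],[0.012,0,0,0],[0.012,0,0,0],[0.012,0,0,0],[0.008,0,0,0],[0.008,0,0,0],[0,0,0,0]]

```text
t: 7.05
tool_pos: [0.5906, 0.0023, 0.192]
tool_rot: [-1.024, 1.316, 1.024]
contact_force: [-3.5, 1.9, 7.3]
opening: -0.0003
```

>>> move_arm:
  increments:
    - [[0.006,0,0,0],[0.006,0,0,0],[0,0,0,0]]

```text
t: 7.3
tool_pos: [0.5906, 0.0023, 0.1919]
tool_rot: [-1.025, 1.316, 1.024]
contact_force: [-9.6, 1.1, 17.4]
opening: 0.0003
```

At the stop: the force rose to 17 N with no further travel. I'll retract and let the truffles settle.

>>> move_arm:
  increments:
    - [[-0.02,0,0,0],[-0.06,0,0,0],[-0.1,0,0,0],[-0.1,0,0,0],[-0.1,0,0,0],[0,0,0,0],[0,0,0,0],[0,0,0,0],[0,0,0,0],[0,0,0,0],[0,0,0,0],[0,0,0,0],[0,0,0,0],[0,0,0,0],[0,0,0,0],[0,0,0,0],[0,0,0,0],[0,0,0,0],[0,0,0,0],[0,0,0,0]]

```text
t: 8.97
tool_pos: [0.5902, 0.0022, 0.2829]
tool_rot: [-1.024, 1.317, 1.024]
contact_force: [-0.2, 0.1, -0.2]
opening: 0.0
```

```bash
python3 - <<'E'
from h import *
a=[]
for c,(r,k) in dict(scene=(130,130),side=(150,180)).items():
    im=ctrl.get_image(c); P=cloud(im); a.append(cv2.resize(im["pixels"][r:r+190,k:k+190,::-1],(400,400),interpolation=2))
    m=(np.hypot(P[...,0]-.59,P[...,1]-.002)<.014)&(P[...,2]>.12)&(P[...,2]<.215); print(c,"key z",P[m][:,2].max().round(4),np.median(P[m][:,2]).round(4))
    m=(abs(P[...,0]-.483)<.012)&(P[...,2]>.1)&(abs(P[...,1]-.148)<.012); print("pad",np.median(P[m],0).round(3))
    for r in ctrl.trace(c,"truffle_0"): print(round(r["score"],2),np.round(r["pixel"]),np.median(P[r["region"]],0).round(3))
    for t in ("cutter_small","nozzle_0","shaker_a","timer"):
        for r in ctrl.trace(c,t)[:2]: print(t,round(r["score"],2),np.median(P[r["region"]],0).round(3))
cv2.imwrite("pics/f.png",np.hstack(a))
E
```

```text
scene key z 0.1811 0.1718
pad [0.482 0.147 0.127]
0.47 [202. 163.] [0.532 0.322 0.023]
0.33 [190. 272.] [ 0.589 -0.002  0.177]
cutter_small 0.56 [ 0.401 -0.047  0.018]
shaker_a 0.56 [ 0.655 -0.164  0.071]
shaker_a 0.3 [ 0.399 -0.046  0.018]
timer 0.66 [0.656 0.275 0.042]
side key z 0.1808 0.1772
pad [0.483 0.148 0.127]
cutter_small 0.78 [ 0.398 -0.036  0.02 ]
cutter_small 0.33 [0.402 0.09  0.019]
shaker_a 0.65 [ 0.667 -0.143  0.099]
timer 0.86 [0.655 0.302 0.04 ]
timer 0.22 [0.533 0.1   0.13 ]
```

View pics/f.png

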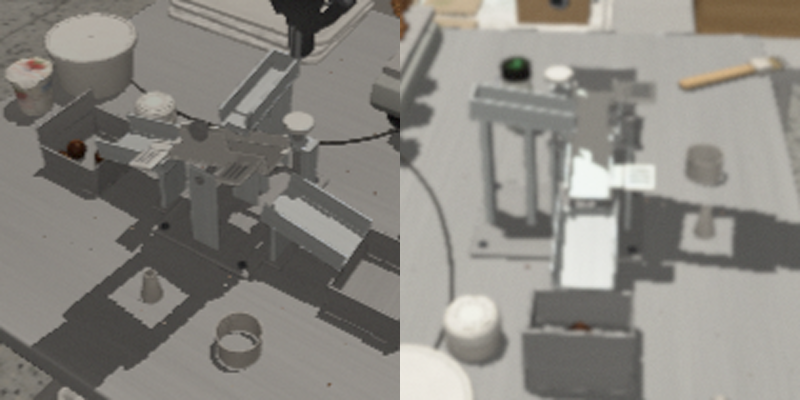

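The ramp, gate and chute look empty, and at least two truffles are visible in the left pan. I'll use the wrist camera to confirm the third.

>>> move_arm:
  increments:
    - [[-0.1,0,0,0],[-0.1,0,0,0],[-0.1,0,0,0],[0,0.08,0.1,0],[0,0.08,0.1,0],[0,0.08,0.1,0],[0,0.08,0.1,0],[0,0.08,0.1,0],[0,0.08,0.1,0],[0,0.08,0.1,0],[0,0.08,0.1,0],[0,0.08,0.1,0],[0,0,0,0],[0,0,0,0],[0,0,0,0]]

```text
t: 10.82
tool_pos: [0.4713, 0.2644, 0.3578]
tool_rot: [-1.025, 1.317, 1.024]
contact_force: [-0.1, -0.6, 0.4]
opening: -0.0001
```

```bash
python3 - <<'E'
from h import *
im=ctrl.get_image("wrist"); cv2.imwrite("pics/g.png",im["pixels"][...,::-1])
E
```

```text
(no output)
```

View pics/g.png

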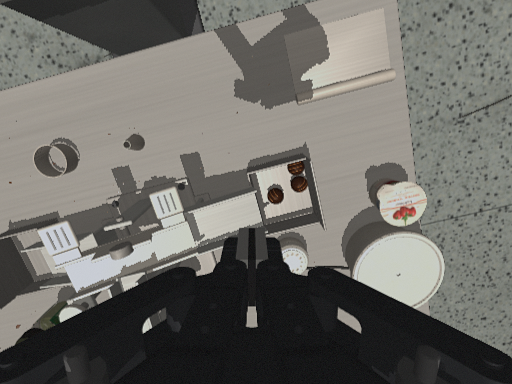

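The wrist view shows all three truffles in the left pan, at about (168,296), (184,299) and (195,276). I'll check that they are at rest, then hand in.

```bash
python3 - <<'E'
from h import *
a=cv2.imread("pics/g.png")
for _ in range(4): im=ctrl.get_image("wrist")
b=im["pixels"][...,::-1]
d=[cv2.moments((x[155:215,258:318].astype(int).sum(2)<150).astype(np.uint8),True) for x in(a,b)]
c=[(round(m["m10"]/m["m00"],2),round(m["m01"]/m["m00"],2),m["m00"]) for m in d]; print(c)
if np.hypot(c[0][0]-c[1][0],c[0][1]-c[1][1])<.7: print(ctrl.finish_job())
E
```

```text
[(32.26, 28.2, 492.0), (32.71, 27.77, 493.0)]
the job is handed in; nothing more can be done
None
```

I rocked the gate over with one press on its left pad, then pushed the release key down to its stop. The job is handed in, at roughly 11 s of the 35 s allowed.

**Last checks:**
- **Gate:** it leans fully left, with the left pad 127 mm above the table.
- **Key:** it is down, with its top at about 177–181 mm against a nominal 178 mm. The force rose to 17 N with no further travel.
- **Truffles:** the wrist camera shows all three in the left pan, with the ramp empty. Over 0.2 s their dark area drifted about 0.6 px, which is small but not exactly zero. I put it down to the arm settling.
- **Loose things:** the cutter, shaker and timer read the same as at the start to within measurement noise. The network did not report the nozzle under its own name at the end. Its side-view position, found under another label, is unchanged.
- **Robot:** it was clear of everything at hand-in.

**Disagreement:** the two fixed cameras differed by about 8 mm in y when locating the key, so I used the midpoint, and the press landed on it.

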